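# Cover the chestnut pot and set the cooker

### The arm

A 6-joint arm with a two-finger parallel gripper is mounted at the origin on the work surface. World frame = base frame: x ahead of the robot, y to its left, z up, the work surface at z = 0. Lengths are in m, angles in rad, forces in N, time in s.
With the tool pointing down it reaches from about 0.275 to 0.85 m from the base axis. Payload 5.2 kg.
Tool frame: the origin (TCP) lies on the mounting face of the last link; the fingertips stand 173 mm ahead of it and the grasp point (between the pads) lies 155 mm ahead of it; z points along the fingers, y is the direction in which the jaws open and shut (so a half turn about z gives the same grasp; the last joint's range is limited). The gripper opens to 85 mm and grips with 20 to 120 N. Pads are 22 mm wide; open, the fingers measure 114 mm over their backs; the gripper's body (76 mm by 85 mm) begins 54 mm behind the grasp point. The pads swing forward as they close: fully open they stand 13 mm farther back than shut.
Start: joints at [-1.479, 0.259, 1.535, -0, 1.348, -0.203], TCP at [0.16, -0.526, 0.405] pointing down, gripper open.
Joint ranges: [-3.14, 3.14], [-0.91, 2.08], [0.19, 2.58], [-1.22, 4.36], [0.22, 2.71], [-3.12, 3.12]. Speed limits (rad/s): [2.57, 2.57, 3.14, 3.14, 3.14, 3.14].

### API

Orientations are given as a unit quaternion [w, x, y, z].
In Python, from cell import * gives the robot as it stands. Calls block until the motion is done:
- reach(position, orientation): joint-space move of the TCP to a pose.
- line_to(position, orientation=None, max_speed=0.15, contact_N=None): straight line of the TCP; orientation=None keeps the orientation; max_speed is the mean speed in m/s. With contact_N (N) it stops when the force on the tool has changed by that much, and returns True; else False.
- goto_joints(angles): joint-space move.
- grip(opening): opening from 0.0 (shut) to 1.0 (fully open); the grip force is fixed at half the most; returns when the fingers have stopped.
- hold(seconds).
- inverse_kinematics(position, orientation): joint angles nearest the present ones, or None.
- read_camera(name): name is "scene" or "top" or "wrist"; returns a dict with "image" (480x640x3 uint8, red, green, blue), "range_z" (480x640 float32, m along the optical axis (not along the pixel's ray), 0 where there is no reading), "K" (3x3 intrinsics, pixels), "R" (3x3) and "t" (3): a world point X has camera coordinates R X + t. Camera axes: x right, y down, z forward; pixel columns grow to the right and rows downward; lengths in m; the calibration is good to about 2 mm. A picture is of the moment at which its call begins.
A pose or a line that the arm cannot do raises PlanningError and nothing moves.
- sign_off(): hands the job in, once; it reports no verdict.
Trained networks look in a picture, given as the dict that the camera call returned (one of the last four; its "shot" number tells which), for a name from the list of things; names that differ only in an ending like _2 or _b are one class to them, and where a whole thing is asked for, a point or a joint stands for the part that bears it (a point fixed in the world has none). Each returns a list of dicts, best first, with "p" (0 to 1); they miss things now and then, are a little off and sometimes report something else, mostly with a low value. They report only what shows in the picture. A call takes as long as a camera call. They do not tell look-alikes from the thing itself.
- cut_out(name, picture): "region" (480x640 bool, what is visible of it) and "bbox" ([left, top, right, bottom] in pixels, round what is visible of it).
Readings, each from a call of its own:
- read_t(): time.
- read_q(): joint angles.
- read_joint_velocities(): joint speeds.
- read_tau(): joint torques, N m.
- read_ee_pos(): TCP position.
- read_eef_rot(): TCP orientation.
- read_contact_force(): force on the tool from outside, world axes, zero at the start.
- read_moment(): the same for the moment, N m.
- read_width(): opening from 0.0 (shut) to 1.0 (fully open).
Only numpy, scipy, OpenCV 4.12 (cv2) and the standard library are available. Lean on these libraries where they do the work, as an engineer would, in place of code of your own. Each camera call takes 0.05 s, during which the arm holds its last target. There are 200 camera calls.

### The job

Get the chestnuts cooking: take the lid from the table and set it gently on the blue pot, so that it sits fully seated and level in the pot's mouth. Then turn the cooker's dial clockwise until its white pointer clicks in at the red mark. Leave the pot standing on the cooking zone and do not disturb the kitchen scale, the oil bottle or the plastic tub.

Things in the scene. Friction and masses are not known exactly. Their poses are not given: they have to be found in the camera images.
- lid: loose round aluminium lid, 0.32 kg. Its plug, 164 mm across, 10 mm deep, chamfered 3 mm, drops into the pot's mouth (172 mm across); a flange 190 mm across, 4 mm thick, above it rests on the rim; the top is 17 mm above the origin. Origin: centre of the plug's underside; z up, x along the handle. Lies flat on the table left or right of the cooker, at any yaw
- lid_grip (a point): centre of the lid's black bar handle, 45 mm above the lid's origin. The bar is 84 mm long (along the lid's x), 14 mm wide (y), 16 mm high, on two posts (12 mm square, 34 mm either side of the centre) with a 20 mm gap under the bar; grip it across its 14 mm width, from above
- pot: loose blue cylindrical pot, 0.75 kg, outside 180 mm across, 85 mm high, wall 4 mm, with a wire handle at its +y and -y sides (reaching 117 mm from the axis, 67 mm high); brown chestnuts lie on its bottom, below 35 mm. Origin: centre of its underside; z up. It stands on the cooker's cooking zone
- pot_rim (a point): centre of the pot's mouth, level with the top of its rim, 85 mm above the pot's origin. When the lid is seated the lid's origin is 10 mm below this point and on the same axis
- hob: fixed portable induction cooker, white with a black top, 360 mm (x) by 270 mm (y), 60 mm high; origin: centre of its underside. Its front with the dial faces -x, towards the robot; x points to the back, z up
- zone (a point): centre of the grey circle, 196 mm across, that marks the cooking zone on the cooker's top, 55 mm behind the cooker's centre
- dial (a joint): angle of the cooker's dial (rad): 0 at off, growing clockwise seen from above, end stop at 2.25. It clicks into six positions 0.45 apart (0, 0.45, 0.90, 1.35, 1.80, 2.25); the red mark is the fourth, at 1.35. It starts somewhere from 0 to 0.9. Turning takes less than 0.15 N m
- dial_grip (a point): point on the dial's axis at the height to grip, 95 mm above the table, 130 mm in front of the cooker's centre. The dial is a black bar grip 66 mm long, 15 mm wide, on a steel disc 68 mm across; the bar reaches from 25 mm below to 13 mm above this point. x points along the bar to the end with the white pointer line, z up; it turns with the dial
- red_mark (a point): middle of the red bar mark (14 by 9 mm) on the cooker's top, 47 mm from the dial's axis; the other positions have a white dot (off) or thin white bars
- scale: loose white kitchen scale with a round steel plate, 190 by 145 by 36 mm, on the other side of the cooker from the lid; not to be disturbed. Origin: centre of its underside
- oil: loose amber oil bottle, 68 mm across, 200 mm high, standing beyond the work on the left; not to be disturbed. Origin: centre of its underside
- tub: loose clear open plastic tub, 110 by 140 by 75 mm, beyond the work on the right; not to be disturbed. Origin: centre of its underside
There are look-alikes about, which are no part of the job. Of the things shaped like the pot, the blue one is meant.

How it is judged:
By the outcome, as a careful person would: the job done as asked, in the order asked, and still so for the second after the job is handed in, with the robot touching nothing.
It also fails if it takes over 51 s, if anything falls off the work surface, if the arm or the gripper's body presses on something with over 40 N, if the wrist force passes 120 N, or if a joint passes its speed limit or range.

## Working session

There is one attempt and no reset: what is moved stays moved. The work goes in short steps, each a Python script; the robot and the scene stay as the last script left them, time stands still between calls to the robot, and variables do not carry over. Pictures are saved under pics/ and viewed, on a budget of 10 in all, crops included, one or two more only if the job needs it, and the job is handed in when it is done.

```bash
mkdir -p pics; ls
cat > h.py <<'E'
from cell import *
import numpy as np, cv2
def cloud(c):
    z=c["range_z"]; v,u=np.mgrid[0:480,0:640]; K=c["K"]
    P=np.stack([(u-K[0,2])/K[0,0]*z,(v-K[1,2])/K[1,1]*z,z],-1)
    W=(P-c["t"])@c["R"]; W[z==0]=np.nan; return W
def save(c,n): cv2.imwrite("pics/"+n,c["image"][:,:,::-1])
E
python3 - <<'E'
from h import *
for cam in ["scene","top"]:
    c=read_camera(cam); save(c,cam+"1.png"); W=cloud(c)
    for n in ["lid","pot","hob","dial","scale","oil","tub"]:
        for d in cut_out(n,c)[:3]:
            p=W[d["region"]]; p=p[~np.isnan(p[:,0])]
            print(cam,n,round(d["p"],2),np.round(d["bbox"]),np.round(np.median(p,0),3) if len(p) else None,np.round(p.min(0),3) if len(p) else None,np.round(p.max(0),3) if len(p) else None)
print(read_t())
a=cv2.imread("pics/scene1.png");b=cv2.imread("pics/top1.png")
E
```

```text
pics
scene lid 0.6 [221. 189. 298. 228.] [ 0.439 -0.316  0.015] [ 0.333 -0.425 -0.003] [ 0.523 -0.232  0.056]
scene lid 0.54 [306. 230. 341. 263.] [ 0.466 -0.031  0.072] [ 0.425 -0.082  0.059] [ 0.491 -0.002  0.112]
scene pot 0.96 [207. 232. 300. 323.] [ 0.643 -0.038  0.101] [ 0.465 -0.292 -0.005] [0.735 0.089 0.148]
scene pot 0.91 [469. 259. 573. 356.] [0.239 0.33  0.039] [ 0.058  0.169 -0.006] [0.34  0.446 0.089]
scene dial 0.83 [306. 227. 338. 260.] [ 0.466 -0.03   0.072] [ 0.426 -0.073  0.059] [ 0.491 -0.002  0.112]
scene scale 0.82 [373. 352. 504. 454.] [0.537 0.377 0.027] [ 0.402  0.281 -0.003] [0.621 0.446 0.042]
scene oil 0.71 [299. 346. 339. 444.] [0.731 0.287 0.116] [ 0.602  0.157 -0.004] [0.754 0.306 0.203]
scene tub 0.94 [133. 210. 210. 282.] [ 0.685 -0.316  0.038] [ 0.582 -0.479 -0.005] [ 0.745 -0.075  0.146]
scene tub 0.5 [208. 230. 298. 319.] [ 0.644 -0.038  0.101] [ 0.491 -0.292 -0.004] [0.735 0.089 0.148]
scene tub 0.39 [172. 222. 382. 378.] [0.6   0.046 0.059] [ 0.352 -0.242 -0.005] [0.775 0.115 0.148]
top lid 0.6 [414. 221. 486. 296.] [ 0.424 -0.326  0.017] [ 0.33 
[... 354 characters left out ...]
[139. 302. 239. 372.] [0.241 0.338 0.025] [ 0.139  0.213 -0.005] [0.334 0.456 0.096]
top hob 0.84 [273. 123. 393. 271.] [ 0.522 -0.026  0.061] [ 0.399 -0.18  -0.006] [0.776 0.116 0.153]
top dial 0.61 [327. 232. 352. 260.] [ 0.453 -0.036  0.073] [ 0.423 -0.068  0.062] [ 0.488 -0.005  0.116]
top scale 0.96 [144. 187. 211. 265.] [0.513 0.363 0.03 ] [ 0.416  0.286 -0.005] [0.617 0.451 0.049]
top oil 0.68 [195. 128. 230. 162.] [0.703 0.261 0.133] [ 0.68   0.236 -0.004] [0.749 0.329 0.206]
top oil 0.58 [415. 218. 487. 294.] [ 0.424 -0.326  0.017] [ 0.333 -0.422 -0.002] [ 0.518 -0.233  0.064]
top tub 0.57 [408. 133. 469. 179.] [ 0.689 -0.306  0.009] [ 0.625 -0.389 -0.006] [ 0.757 -0.227  0.086]
0.8
```

View pics/top1.png

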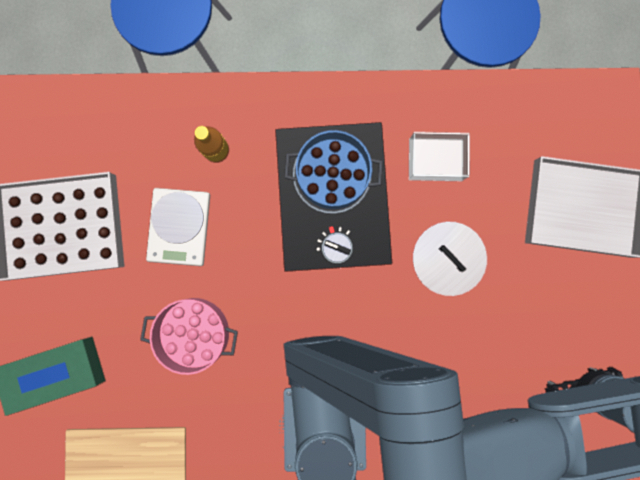

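View pics/scene1.png

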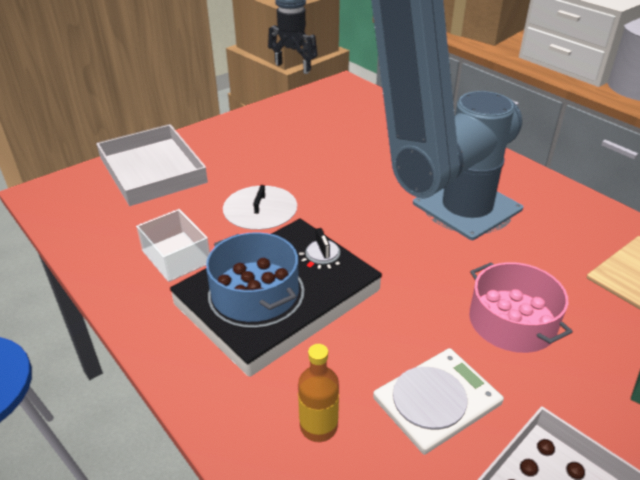

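The top view shows the lid at (450,258), blue pot at (333,170) and dial at (337,246), with the red mark at (332,230). The scene view agrees. Next I move above the lid and look from close by.

```bash
cat >> h.py <<'E'
from scipy.spatial.transform import Rotation as Ro
def down(psi):
    y=np.array([np.cos(psi),np.sin(psi),0]); z=np.array([0,0,-1.]); x=np.cross(y,z)
    q=Ro.from_matrix(np.stack([x,y,z],1)).as_quat(); return [q[3],q[0],q[1],q[2]]
def lidfit(c,zlo=.025,zhi=.075,ctr=(.424,-.326),r=.07):
    W=cloud(c); dark=c["image"].max(2)<80
    m=dark&(np.hypot(W[...,0]-ctr[0],W[...,1]-ctr[1])<r)&(W[...,2]>zlo)&(W[...,2]<zhi)
    p=W[m]; top=np.percentile(p[:,2],90); p=p[p[:,2]>top-.006]
    (cx,cy),wh,a=cv2.minAreaRect((p[:,:2]*1000).astype(np.float32))
    e=np.linalg.svd(p[:,:2]-p[:,:2].mean(0),full_matrices=False)[2][0]
    return cx/1000,cy/1000,wh,top,np.arctan2(e[1],e[0]),len(p)
E
python3 - <<'E'
from h import *
c=read_camera("top"); f=lidfit(c); print(f)
print(read_eef_rot(),Ro.from_quat(np.roll(read_eef_rot(),-1)).as_matrix().round(2))
best=None
for k in (0,np.pi):
    psi=f[4]+np.pi/2+k
    j=inverse_kinematics([f[0],f[1],.37],down(psi)); print(psi,j)
    if j is not None and (best is None or abs(j[5])<abs(best[1])): best=(psi,j[5])
reach([f[0],f[1],.37],down(best[0]))
c=read_camera("wrist"); save(c,"w1.png"); print(best,lidfit(c),-c["R"].T@c["t"],c["R"].round(2))
for d in cut_out("lid",c)[:2]:
    p=cloud(c)[d["region"]]; print(d["p"],d["bbox"],np.nanmin(p,0),np.nanmax(p,0))
print(read_t())
E
```

```text
(0.4241903686523438, -0.32639810180664064, (79.364501953125, 12.620813369750977), np.float64(0.057446341589363764), np.float64(-2.4166746396639645), 113)
[ 2.28638007e-05  9.89160633e-01  1.46837463e-01 -1.27435105e-05] [[ 0.96  0.29 -0.  ]
 [ 0.29 -0.96 -0.  ]
 [-0.    0.   -1.  ]]
-0.8458783128690679 [-8.64361390e-01  2.58387589e-01  1.62319574e+00 -4.44089210e-16
  1.26000932e+00 -1.84830767e-02]
2.295714340720725 None
(np.float64(-0.8458783128690679), np.float64(-0.01848307670742777)) (0.4251748657226562, -0.3277861938476562, (82.87836456298828, 13.253551483154297), np.float64(0.055768150601823656), np.float64(-2.401273328748312), 2040) [ 0.47787169 -0.27992008  0.34129186] [[ 0.66 -0.75  0.  ]
 [-0.72 -0.64  0.28]
 [-0.21 -0.19 -0.96]]
0.65 [201.8, 87.5, 432.8, 316.8] [ 3.26673939e-01 -4.29156240e-01  2.12970322e-04] [ 0.5210705  -0.23118413  0.05739366]
2.2083
```

View pics/w1.png

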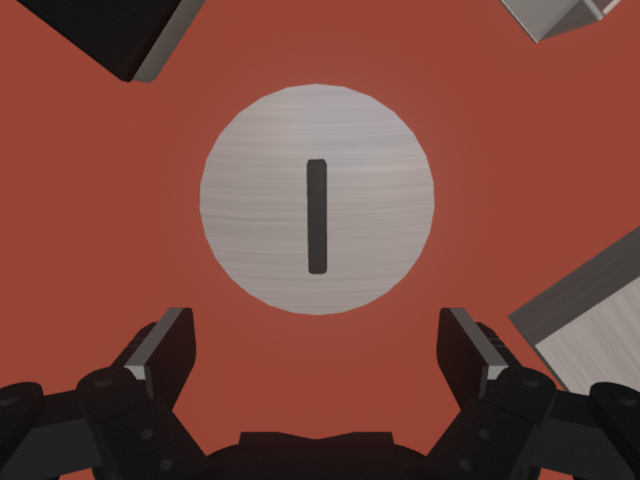

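The wrist view shows the lid centred at about (317,200), with the handle vertical in the picture, so it is aligned with the jaws. Before picking it up, I take one close look at the pot and dial.

Run:
```python
from h import *
reach([.55,-.033,.48],down(-np.pi/2))
c=read_camera("wrist"); save(c,"w2.png"); W=cloud(c)
c2=read_camera("top"); W2=cloud(c2)
np.savez("w2.npz",W=W,img=c["image"],W2=W2,img2=c2["image"])
def circ(p):
    A=np.c_[2*p,np.ones(len(p))]; s=np.linalg.lstsq(A,(p**2).sum(1),rcond=None)[0]
    return s[:2],np.sqrt(s[2]+s[:2]@s[:2])
for W,im in ((W,c["image"]),(W2,c2["image"])):
    near=np.hypot(W[...,0]-.645,W[...,1]+.03)
    m=(W[...,2]>.136)&(W[...,2]<.16)&(near<.12)
    p=W[m]
    for _ in range(4):
        o,r=circ(p[:,:2]); d=abs(np.hypot(*(p[:,:2]-o).T)-r); p=p[d<max(.004,0)+.004*(_<2)]
    print("rim",o,r,np.median(p[:,2]),len(p),np.hypot(*(p[:,:2]-o).T).min(),np.hypot(*(p[:,:2]-o).T).max())
    hs=cv2.cvtColor(im,cv2.COLOR_RGB2HSV)
    red=((hs[...,0]<8)|(hs[...,0]>172))&(hs[...,1]>170)&(W[...,2]>.052)&(W[...,2]<.075)&(np.hypot(W[...,0]-.455,W[...,1]+.036)<.07)
    print("red",np.nanmean(W[red],0),red.sum())
    m=(W[...,2]>.092)&(W[...,2]<.125)&(np.hypot(W[...,0]-.455,W[...,1]+.036)<.05); p=W[m]
    (cx,cy),wh,a=cv2.minAreaRect((p[:,:2]*1000).astype(np.float32)); e=np.linalg.svd(p[:,:2]-p[:,:2].mean(0),full_matrices=False)[2][0]
    print("bar",cx,cy,wh,p[:,:2].mean(0),np.median(p[:,2]),np.degrees(np.arctan2(e[1],e[0])),len(p))
print(read_t())
```

```text
rim [ 0.64010439 -0.02958556] 0.08676815725923358 0.14642741278712693 5433 0.0845884717640346 0.09051719461966584
red [ 0.50001491 -0.02451839  0.06282854] 135
bar 455.2069091796875 -36.864444732666016 (66.9234848022461, 15.833984375) [ 0.45754577 -0.03694018] 0.10919115940869097 67.10559973304655 1523
rim [ 0.63926397 -0.02953954] 0.08753228333085053 0.14483448999820614 205 0.08467479968616796 0.0914469710013517
red [ 0.49944922 -0.02456678  0.06246999] 17
bar 454.275634765625 -36.11577224731445 (66.08821105957031, 15.218989372253418) [ 0.45391273 -0.03613499] 0.10849380536704774 67.50028970899028 175
3.5833
```

View pics/w2.png

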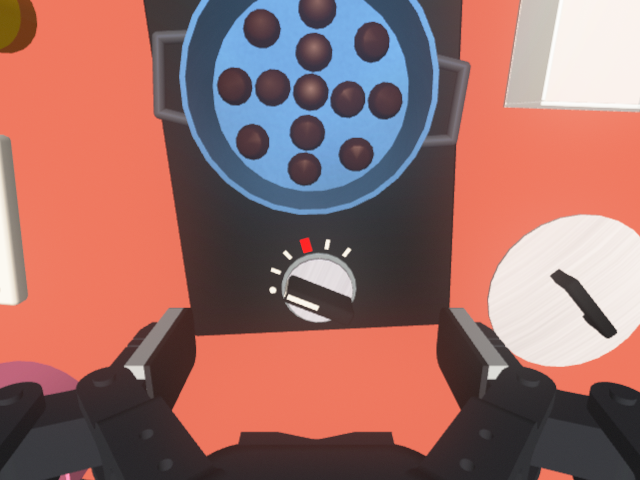

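The pot mouth comes out at (0.640, −0.030, 0.145), agreeing in both views. The dial pointer is on the first bar (67°, dial ≈0.45) and the red mark lies at 15°, so it needs about 52° clockwise. Now the lid.

Run:
```python
from h import *
q=down(-.836); x,y=.4247,-.3272
reach([x,y,.27],q)
print(line_to([x,y,.2015],q,.1,contact_N=8), read_ee_pos())
grip(0.0); print("w",read_width(), read_contact_force())
line_to([x,y,.24],q,.08); print("w",read_width(), read_contact_force())
line_to([x,y,.43],q,.2)
c=read_camera("wrist"); save(c,"w3.png"); W=cloud(c); np.savez("w3.npz",W=W,img=c["image"])
print(read_ee_pos(),read_contact_force(),read_moment(),read_t())
for d in cut_out("lid",c)[:2]: print(d["p"],d["bbox"])
print(lidfit(c,.2,.32))
```

```text
False [ 0.42503024 -0.3273418   0.20199083]
w 0.14720255718696654 [-0.16846132  0.29524226  3.14040164]
w 0.15353132850988854 [ 0.30291026 -0.47557223 -2.82186225]
[ 0.42445091 -0.32695055  0.42829558] [-0.32374495  0.45043115 -3.29735624] [-0.00259794  0.02172247  0.00127963] 8.275
0.83 [85.4, 50.5, 547.1, 440.0]
(0.42496551513671876, -0.326818115234375, (27.51441764831543, 95.21022033691406), np.float64(0.31627407899296583), np.float64(-0.8359515073420957), 12397)
```

View pics/w3.png

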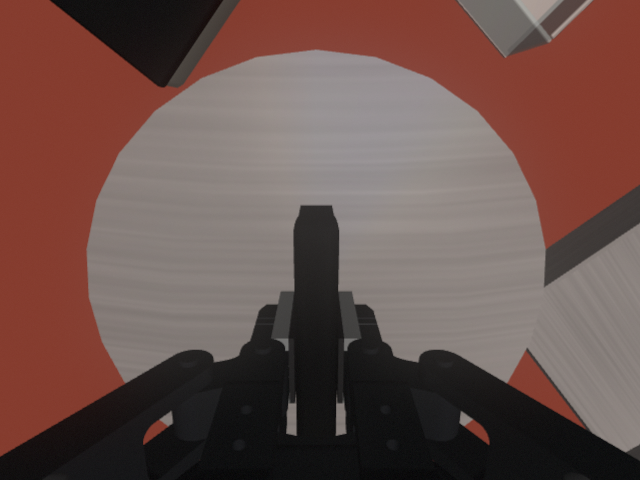

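The lid is held. It fills (87–547, 50–440) and the bar sits straight between the pads. I check its tilt and centre from this view.

Run:
```python
from h import *
d=np.load("w3.npz"); W=d["W"]; im=d["img"]
ok=(W[...,2]>.22)&(W[...,2]<.27)&(im.min(2)>70)
ok=cv2.erode(ok.astype(np.uint8),np.ones((5,5)))>0
p=W[ok]; A=np.c_[p[:,:2]-[.4245,-.327],np.ones(len(p))]
s=np.linalg.lstsq(A,p[:,2],rcond=None)[0]; print("plane",s,len(p), (p[:,2]-A@s).std())
c,_=cv2.findContours(((W[...,2]>.22)&(W[...,2]<.27)&(im.min(2)>70)).astype(np.uint8),0,1)
k=max(c,key=len)[:,0]; k=k[k[:,1]<330]
P=W[k[:,1],k[:,0]]; P=P[~np.isnan(P[:,0]),:2]
for _ in range(4):
    A=np.c_[2*P,np.ones(len(P))]; s=np.linalg.lstsq(A,(P**2).sum(1),rcond=None)[0]; r=np.sqrt(s[2]+s[:2]@s[:2]); e=np.hypot(*(P-s[:2]).T)-r; P=P[abs(e)<.004]
print(s[:2],r,len(P),e.std())
```

```text
plane [-0.01459834 -0.00852555  0.24497351] 95084 0.0014738035542360263
[ 0.42436854 -0.32668118] 0.09378768968984871 306 0.000227189706322455
```

The lid's centre is within 0.3 mm of the TCP axis and it is level to about 1°. Now I place it.

Run:
```python
from h import *
q=down(-.836); x,y=.6398,-.0296
qm=down(-.836)
line_to([x,y,.42],q,.25); hold(.2)
e=read_ee_pos(); print(e,read_contact_force())
x+=.6398-e[0]; y+=-.0296-e[1]
line_to([x,y,.365],q,.12)
f0=read_contact_force()
print(line_to([x,y,.330],q,.02,contact_N=5), read_ee_pos(), read_contact_force()-f0, read_moment(), read_t())
c=read_camera("scene"); save(c,"s2.png"); cv2.imwrite("pics/s2c.png",cv2.resize(c["image"][170:350,150:400,::-1],None,fx=3,fy=3))
```

```text
[ 0.63947819 -0.03052341  0.42026205] [ 0.32838403  0.55490335 -2.82852399]
True [ 0.64011292 -0.02866114  0.33685449] [0.69721202 0.69226395 9.42867966] [-0.03152859 -0.03479697  0.01160561] 12.025
```

View pics/s2c.png

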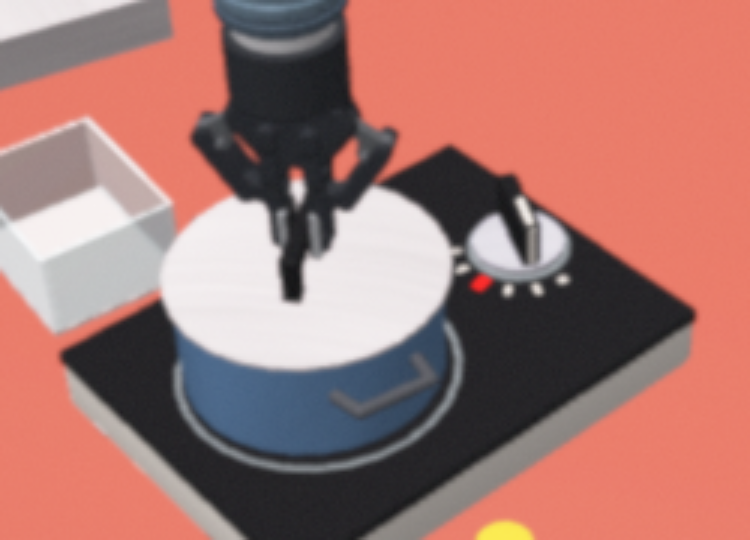

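The lid covers the mouth, and contact came with its origin at about 0.137 m, where seated is 0.135. I release and check from above.

Run:
```python
from h import *
q=down(-.836)
grip(0.5); hold(.2); grip(1.0)
e=read_ee_pos(); line_to([e[0],e[1],.40],q,.1); line_to([.55,-.033,.48],down(-1.2),.25)
c=read_camera("wrist"); save(c,"w4.png"); W=cloud(c); im=c["image"]
c2=read_camera("top"); W2=cloud(c2)
for W,im in ((W,im),(W2,c2["image"])):
    ok=(np.hypot(W[...,0]-.64,W[...,1]+.03)<.088)&(W[...,2]>.135)&(W[...,2]<.17)&(im.min(2)>100)
    p=W[ok]; A=np.c_[p[:,:2]-[.64,-.03],np.ones(len(p))]; s=np.linalg.lstsq(A,p[:,2],rcond=None)[0]; print("lid top plane",s,len(p))
    m=((W[...,2]>.138)&(W[...,2]<.17)&(im.min(2)>100)).astype(np.uint8)
    k=max(cv2.findContours(m,0,1)[0],key=len)[:,0]; k=k[(k[:,1]>2)]; P=W[k[:,1],k[:,0],:2]
    for _ in range(3):
        A=np.c_[2*P,np.ones(len(P))]; s=np.linalg.lstsq(A,(P**2).sum(1),rcond=None)[0]; r=np.sqrt(s[2]+s[:2]@s[:2]); e=np.hypot(*(P-s[:2]).T)-r; P=P[abs(e)<.005]
    print("lid",s[:2],r,len(P))
    m=(W[...,2]>.098)&(W[...,2]<.125)&(np.hypot(W[...,0]-.455,W[...,1]+.036)<.05); p=W[m]
    (cx,cy),wh,a=cv2.minAreaRect((p[:,:2]*1000).astype(np.float32)); e=np.linalg.svd(p[:,:2]-p[:,:2].mean(0),full_matrices=False)[2][0]
    print("bar",cx,cy,wh,np.percentile(p[:,2],90),np.degrees(np.arctan2(e[1],e[0])))
print(read_t())
```

```text
lid top plane [0.00613173 0.00366074 0.15339479] 43995
lid [ 0.63974661 -0.02907512] 0.09423466972798691 563
bar 455.1501159667969 -36.629051208496094 (66.4075927734375, 15.185809135437012) 0.11090632905403684 67.05860163814508
lid top plane [-0.0075904  -0.00907894  0.15115193] 338
lid [0.64925347 0.01445586] 0.05103898535076046 40
bar 454.18975830078125 -36.14503479003906 (66.26861572265625, 15.020576477050781) 0.11274399414100851 66.99620940035088
14.7
```

View pics/w4.png

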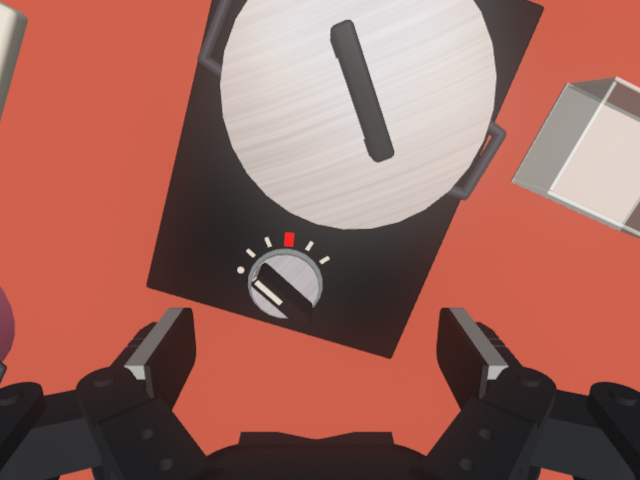

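The lid top plane is at about 0.152 m, where seated is also 0.152. It is level within 0.5° and centred. Next is the dial: pointer at 67°, red mark at 15°.

Run:
```python
from h import *
psi=np.radians(67.05-90); q=down(psi); x,y=.4548,-.0365
reach([x,y,.34],q)
print(line_to([x,y,.251],q,.1,contact_N=8), read_ee_pos())
grip(0.0); print("w",read_width(), read_contact_force(), read_moment())
j=np.array(read_q()); print(j)
for k in range(1,7):
    t=j.copy(); t[5]+=.909*k/6; goto_joints(t); print(read_q()[5]-j[5],read_moment().round(3),read_contact_force().round(1))
hold(.3)
grip(0.4); grip(1.0); e=read_ee_pos()
line_to([e[0],e[1],.34],max_speed=.12)
line_to([.50,-.033,.48],max_speed=.25)
c=read_camera("wrist"); save(c,"w5.png"); W=cloud(c)
c2=read_camera("top")
for W,im in ((W,c["image"]),(cloud(c2),c2["image"])):
    hs=cv2.cvtColor(im,cv2.COLOR_RGB2HSV)
    red=((hs[...,0]<8)|(hs[...,0]>172))&(hs[...,1]>170)&(W[...,2]>.052)&(W[...,2]<.075)&(np.hypot(W[...,0]-.455,W[...,1]+.036)<.07)
    r=np.nanmean(W[red],0)
    m=(W[...,2]>.098)&(W[...,2]<.125)&(np.hypot(W[...,0]-.455,W[...,1]+.036)<.05); p=W[m]
    e=np.linalg.svd(p[:,:2]-p[:,:2].mean(0),full_matrices=False)[2][0]
    print("bar",np.degrees(np.arctan2(e[1],e[0])),"red",np.degrees(np.arctan2(r[1]+.0365,r[0]-.4548)),red.sum())
print(read_t())
```

```text
False [ 0.45518984 -0.0366006   0.25152826]
w 0.16701872741230855 [-1.61835912  1.12362807  4.22781138] [ 0.09777957  0.26156115 -0.01137421]
[-3.25344254e-01  2.64478852e-01  1.95556931e+00 -4.82294782e-06
  9.21548405e-01  7.51607009e-02]
0.14795716759755714 [-0.003  0.093 -0.046] [-0.5 -0.2  2.2]
0.2969059654924838 [ 0.038  0.089 -0.075] [-1.  -0.1  2. ]
0.4473811104796496 [-0.068  0.109 -0.052] [-0.2 -0.5  1.2]
0.5984485494097844 [-0.152  0.122 -0.029] [-0.4 -0.7  1.8]
0.7496515605004739 [-0.192  0.009  0.013] [-1.1 -1.4  1.7]
0.9010326726058739 [-0.289  0.037  0.019] [-0.7 -1.7  1.4]
bar -164.63362302495852 red 14.944476266136412 156
bar -163.39917427078305 red nan 0
21.7417<stdin>:18: RuntimeWarning: Mean of empty slice
```

View pics/w5.png

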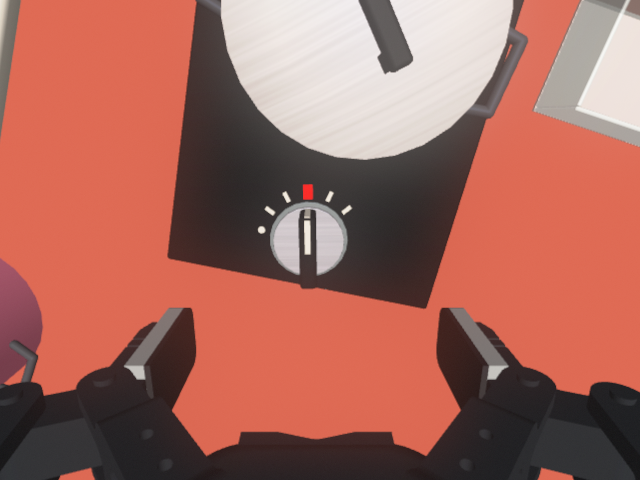

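The white pointer now points at the red mark at (308,192): 15.4° against 14.9°. One last overall check, then I hand in.

Run:
```python
from h import *
c=read_camera("scene"); W=cloud(c); im=c["image"]; save(c,"s3.png")
ok=(np.hypot(W[...,0]-.64,W[...,1]+.03)<.088)&(W[...,2]>.135)&(W[...,2]<.17)&(im.min(2)>100)
p=W[ok]; A=np.c_[p[:,:2]-[.64,-.03],np.ones(len(p))]; print(np.linalg.lstsq(A,p[:,2],rcond=None)[0],len(p))
print([(n,cut_out(n,c)[0]["bbox"]) for n in ("scale","oil","tub") if cut_out(n,c)])
hold(.3); print(np.abs(read_joint_velocities()).max(),read_t()); sign_off()
```

```text
[ 0.00277584 -0.00487065  0.15070586] 3744
[('scale', [374.0, 352.5, 502.9, 453.5]), ('oil', [298.2, 347.3, 338.1, 441.5]), ('tub', [133.1, 209.4, 209.7, 283.8])]
0.00215106952599918 22.3917
the job is handed in; nothing more can be done
```

The lid is on the blue pot and the dial is at the red mark. I handed the job in at about 22.4 s of the 51 s allowed.

- **Lid:** its top measured 0.151–0.153 m high in three views, against 0.152 m when seated. It is level within about 0.7°, and the close view put its centre within about 1 mm of the pot's axis. Contact when setting it down was about 9 N.
- **Dial:** I gripped it from above and turned it 0.90 rad clockwise. The pointer stood at 15.4° with the red mark at 14.9°, and the close-up picture shows it pointing at the mark.
- **Other things:** the scale, oil bottle and tub are in the same image positions as at the start, to within 1–3 pixels. The pot was still on its zone after the lid went on. The gripper was clear of everything at hand-in.

Two checks from the top camera failed. After placing, its circle fit for the lid's centre locked onto the wrong points. After the dial turn, it did not find the red mark and read the bar about 1° off the close view (16.6°). I went by the wrist camera for both.

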